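# Bring up the microscope lamp and open its guarded shutter

### The job

Bring up the microscope's light: first push over the large mains rocker on the lamp supply, then take the bent rod from its cradle, reach over the clear guard of the shutter unit with it and push the long toggle over, away from the guard's front pane; your hand must not touch the shutter unit. Then lay the rod back in its cradle the way it lay, handle down in both forks and leg hanging down. Leave the small rocker and the short toggle as they are, and do not disturb the other things on the table.

Things in the scene. Friction and masses are not known exactly. Their poses are not given: they have to be found in the camera images.
- lamp_supply: White steel box fixed to the table, 150 (x) x 160 (y) x 70 high, grey front plate on its -x face. Origin: centre of its underside on the table. Its flat top carries two black rockers: the large mains rocker (pivot at x 0, y +35 mm) and a small one (pivot at x -15, y -45). It may stand left or right on the table, turned up to 0.3 rad.
- mains_rocker (a joint): Large black V-shaped rocker, 34 mm wide (y), each half 28 mm long (x of the supply), pivot line 77 mm above the table. 0 = off: the -x half lies level, the +x half slopes up at 0.4 rad to 88 mm height. 0.4 = on: the +x half lies level at 77 mm. Over-centre: resists with up to about 3.5 N at 20 mm from the pivot, passes the middle at 0.2, then snaps over and stays.
- mains_rocker_high (a point): Point on the top face of the mains rocker's +x half (the raised one when off), 20 mm from the pivot line, mid-width; it moves with the rocker: when off 85 mm above the table, when on 77 mm. Press straight down here to switch on.
- small_rocker (a joint): Small black rocker, 18 mm wide, halves 16 mm long, on the same top, 80 mm to the -y side of the mains rocker. 0 as found, 0.4 flipped; leave it at 0.
- shutter_unit: White box fixed to the table, 170 x 170 x 50 high, origin at the centre of its underside, x from front to back, away from the robot. Clear guard, 4 mm thick, top 140 mm above the table: front pane at x -87 (y -89 to 89), side panes at y +-87 (x -85 to 65); open above and behind. Two bare steel toggles stand on its top. Fingers and arm must not touch it; the held rod may.
- long_toggle (a joint): The long steel toggle: stem 8 mm thick, 45 mm from pivot to the centre of its 13 mm knob; pivot at x 0, y +35, z +52 mm of the shutter unit. Swings in the unit's x-z plane: 0 = leaning 0.4 rad to the front pane (-x, as found), 0.8 = leaning 0.4 rad away (+x). Over-centre: takes about 2 N at 30 mm above the pivot, nothing at the middle (0.4), then snaps over and stays.
- long_toggle_knob (a point): Centre of the long toggle's knob, moves with it; as found 17.5 mm nearer the front pane than the pivot, 93 mm above the table.
- long_pivot (a point): Pivot of the long toggle, fixed on the shutter unit, 52 mm above the table; axes as the shutter unit.
- short_toggle (a joint): The short steel toggle, 18 mm from pivot to knob, tip 72 mm above the table, 70 mm to the -y side of the long one. 0 as found, 0.8 flipped; leave it at 0.
- cradle: Aluminium cradle fixed to the table: base 150 x 90 x 10, two forked posts 12 mm thick at x -55 and +55, 98 mm clear between. Fork floors 118 mm above the table; forks 26 mm wide at the floor, flaring to about 45 mm at the top, 148 mm high. Origin: centre of its underside; x points away from the robot. Stands left or right, turned up to 0.3 rad.
- rest (a point): The point of the cradle, 126 mm above the table and midway between the forks, where the middle of the rod's handle rests; axes as the cradle.
- rod: Loose bent rod, about 0.12 kg: black square handle 16 x 16 x 150 mm along x, origin at its centre, then an 8 mm steel shaft straight on to x +190, bent square down (-z) into a leg 95 mm long. Lies in the cradle, x along the cradle's x, handle centre 126 mm above the table, leg hanging beyond the +x post. Grasp the handle's middle between the forks from above, closing along y.
- rod_tip (a point): Centre of the round end (radius 4 mm) of the rod's leg, at x +190, z -95 mm of the rod.
- objective: Loose microscope objective, steel, 32 mm diameter, 52 mm tall, standing near the robot; origin at its underside. Bystander.
- dish: Loose flat round white dish with clear cover, 58 mm across, 15 mm high; origin at its underside. Bystander.
- filter_cube: Loose black filter cube, 30 mm; origin at its underside. Bystander.
- slide_box: Loose grey slide box 80 x 90 x 32 mm, origin at its underside, at the back. Bystander.
- bottle: Loose white bottle, 50 mm diameter, 110 mm tall, origin at its underside, at the back. Bystander.
- screwdriver: Loose screwdriver 170 mm long lying along x at the left. Bystander.
- wrench: Loose steel wrench 150 mm long lying along x at the right. Bystander.
There are look-alikes about, which are no part of the job. What is shaped like the cradle but brown or turquoise is not meant.

How it is judged:
On the way, in this order (a step that is already met when the one before it is completed fails the run):
1. the mains rocker is on while the long toggle is still off and the rod lies in its cradle (value of joint mains_rocker above 0.33 rad and value of joint long_toggle below 0.15 rad and distance between rod and rest below 0.03 m), for 0.2 s.
2. the rod is held clear above its cradle (z of rod in the frame of cradle above 0.16 m and contact force between the fingers and rod above 1 N), for 0.1 s.
3. the long toggle is over while the rod is held (value of joint long_toggle above 0.68 rad and contact force between the fingers and rod above 1 N), for 0.1 s.
At the end, for the whole second after the job is handed in: Mains rocker above 0.33, long toggle above 0.68, small rocker below 0.1, short toggle below 0.15; rod at rest in the cradle: handle centre within 25 mm along, 10 mm across and 10 mm in height of the rest point, tip over 120 mm ahead of the cradle's centre and below 60 mm height (value of joint mains_rocker above 0.33 rad and value of joint long_toggle above 0.68 rad and value of joint small_rocker below 0.1 rad and value of joint short_toggle below 0.15 rad and x of rod in the frame of cradle between -0.025 and 0.025 m and y of rod in the frame of cradle between -0.01 and 0.01 m and z of rod in the frame of cradle between 0.116 and 0.136 m and x of rod_tip in the frame of cradle above 0.12 m and z of rod_tip in the frame of cradle below 0.06 m and linear speed of rod below 0.02 m/s); the robot touches nothing.
It fails at once if the hand or arm touches the shutter unit (contact force between any of the fingers, the arm and shutter_unit above 0.5 N).
It fails at once if the small rocker or the short toggle is flipped (value of joint small_rocker above 0.2 rad or value of joint short_toggle above 0.4 rad).
It fails at once if a bystander is moved by more than 25 mm (distance of any of objective, dish, filter_cube, slide_box, bottle, screwdriver, wrench from where it was at the start of the episode above 0.025 m).
It also fails if it takes over 61 s, if anything falls off the work surface, if the arm or the gripper's body presses on something with over 40 N, if the wrist force passes 120 N, or if a joint passes its speed limit or range.

### The arm

A 6-joint arm with a two-finger parallel gripper is mounted at the origin on the work surface. World frame = base frame: x ahead of the robot, y to its left, z up, the work surface at z = 0. Lengths are in m, angles in rad, forces in N, time in s.
With the tool pointing down it reaches from about 0.25 to 0.775 m from the base axis. Payload 4 kg.
Tool frame: the origin (TCP) lies where the fingers leave the gripper's body, on its centre line; the fingertips stand 97 mm ahead of it and the grasp point (between the pads) lies 78 mm ahead of it; z points along the fingers, x is the direction in which the jaws open and shut, and the axes are right-handed (so a half turn about z gives the same grasp; the last joint's range is limited). The gripper opens to 94 mm and grips with 3 to 60 N. Pads are 16 mm wide; open, the fingers measure 119 mm over their backs; the gripper's body (75 mm by 177 mm) begins 78 mm behind the grasp point.
Start: joints at [-1.428, 0.087, 1.371, -0, 1.684, -0.103], TCP at [0.134, -0.533, 0.303] pointing down, gripper open.
Joint ranges: [-3.1, 3.1], [-0.76, 2.03], [0.27, 2.55], [-1.08, 4.22], [0.17, 2.65], [-2.57, 2.57]. Speed limits (rad/s): [2.79, 2.79, 3.14, 3.14, 3.14, 3.14].

### API

Orientations are given as [roll, pitch, yaw] about the fixed x, y, z axes, in that order (R = Rz(yaw) Ry(pitch) Rx(roll)).
In Python, from bench import * gives the robot as it stands.
- The arm moves only by the tool jog_arm, never from a script. Its argument "moves" is a list of rows, each a list of 7 numbers: the turn, a rotation vector about the world's x, y, z in rad, then the shift along the world's x, y, z in mm, then the finger opening in mm, from 0 to 94. In form: [[rx, ry, rz, tx, ty, tz, fingers], ...]. A call has 1 to 12 rows; each row shifts and turns the commanded pose from where the row before left it; what a row does not reach is not made up. A row lasts 1/8 s, in which the tool goes at most 62.5 mm and 10.7 degrees, less where a joint would pass 70% of its speed; a pose out of reach is approached as far as the arm can. A call is refused whole if a number of a shift passes 62.5 or a number of a turn 0.188, either way. A call with a gripper value outside its range is refused whole. The fingers move at their own pace and stop on an object; the grip force is fixed at half the most. Time passes only in rows, so rows that do not move let the fingers close. It gives the time, the measured TCP pose, the force and the opening at its end, in the units of the state.
- get_obs(): the state, without advancing time (a new reading comes with each control period).
- snapshot(name): name is "scene" or "side" or "wrist"; returns the picture (400x640x3 uint8, red, green, blue); there is no depth.
- get_calibration(name): a dict with "camera_matrix" (3x3 intrinsics, pixels), "R" (3x3) and "t" (3): a world point X has camera coordinates R X + t. Camera axes: x right, y down, z forward; pixel columns grow to the right and rows downward; lengths in m; the calibration is good to about 2 mm. The wrist camera is an equidistant fisheye: a pixel r from the principal point sees the ray r / f radians off the axis. A picture is of the moment at which its call begins: read the wrist's pose just before it. get_calibration takes no time and is no camera call; for the wrist camera it gives the pose at the moment of the call.
- close_job(): hands the job in, once; it reports no verdict.
Trained networks look in the newest picture that a camera, given by its name, has taken for a name from the list of things; names that differ only in an ending like _2 or _b are one class to them, and where a whole thing is asked for, a point or a joint stands for the part that bears it (a point fixed in the world has none). Each returns a list of dicts, best first, with "conf" (0 to 1); they miss things now and then, are a little off and sometimes report something else, mostly with a low value. They report only what shows in the picture. A call takes as long as a camera call. They do not tell look-alikes from the thing itself.
- look_for(label, camera): "bbox" ([left, top, right, bottom] in pixels, round what is visible of it).
The state is a dict: "time": time; "joint_positions": joint angles; "qvel": joint speeds; "joint_torque": joint torques, N m; "tool_pos": TCP position; "ee_rot": TCP orientation; "wrist_force": force on the tool from outside, world axes, zero at the start; "wrist_torque": the same for the moment, N m; "width": finger opening in m.
Only numpy, scipy, OpenCV 4.12 (cv2) and the standard library are available. Lean on these libraries where they do the work, as an engineer would, in place of code of your own. Each camera call takes 0.05 s, during which the arm holds its last target.

## Working session

There is one attempt and no reset: what is moved stays moved. The work goes in short steps, Python scripts to look and compute and a tool call to move; the robot and the scene stay as the last step left them, time stands still between calls to the robot, and variables do not carry over. Pictures are saved under pics/ and viewed, and the job is handed in when it is done.

Besides the shell and the picture viewer there is one more tool, called after ">>>" as name(argument=value, ...) on one line, values as JSON. jog_arm: Moves the arm, as the interface text tells. Its arguments: {"type":"object","properties":{"moves":{"type":"array","items":{"type":"array","items":{"type":"number"}}}},"required":["moves"]}

```bash
mkdir -p pics; ls; python3 - <<'E'
from bench import *
import cv2
for n in ["scene","side","wrist"]:
    im=snapshot(n); cv2.imwrite(f"pics/{n}0.png",im[:,:,::-1])
    c=get_calibration(n); print(n,c)
o=get_obs(); print(o)
E
```

```text
pics
scene {'camera_matrix': array([[500.32412289,   0.        , 319.49223448],
       [  0.        , 500.32412289, 204.30481512],
       [  0.        ,   0.        ,   1.        ]]), 'R': array([[-0.5257912 ,  0.85051238,  0.01312652],
       [ 0.67899719,  0.42895477, -0.59578572],
       [-0.51235381, -0.30434602, -0.80303616]]), 't': array([ 0.25426788, -0.2552572 ,  2.03266853])}
side {'camera_matrix': array([[480.48675729,   0.        , 312.67103518],
       [  0.        , 480.48675729, 198.97564106],
       [  0.        ,   0.        ,   1.        ]]), 'R': array([[ 0.89586155, -0.44432371, -0.00291955],
       [-0.31616299, -0.63281493, -0.70681414],
       [ 0.31220674,  0.63413066, -0.70739328]]), 't': array([-0.45040408,  0.2467985 ,  1.41837544])}
wrist {'camera_matrix': array([[309.70691629,   0.        , 318.60836358],
       [  0.        , 309.70691629, 197.64390372],
       [  0.        ,   0.        ,   1.        ]]), 'R': array([[ 0.24313435, -0.96999169, -0.00134515],
       [-0.93499023, -0.23472974,  0.26588572],
       [-0.25822268, -0.06338824, -0.96400362]]), 't': array([-0.54854373, -0.02699725,  0.39065614])}
{'time': 0.15, 'joint_positions': array([-1.42809733e+00,  8.77911305e-02,  1.37188401e+00,  7.75963841e-06,
        1.68358904e+00, -1.03136967e-01]), 'qvel': array([-0.00048626, -0.00085741, -0.00435474, -0.00155965, -0.00032802,
       -0.00023584]), 'joint_torque': array([ 6.73248542e-04, -3.40642190e+01, -3.02793646e+01,  7.18636368e-02,
        3.05266608e-02, -1.16229317e-04]), 'tool_pos': array([ 0.13379393, -0.53322055,  0.3017814 ]), 'ee_rot': array([-3.14141289e+00,  1.66184553e-03, -1.32495935e+00]), 'wrist_force': array([ 0.32979733,  0.20562183, -0.32696655]), 'wrist_torque': array([ 0.01088251, -0.04684497,  0.01827904]), 'width': 0.09404421088263641}
```

View pics/scene0.png

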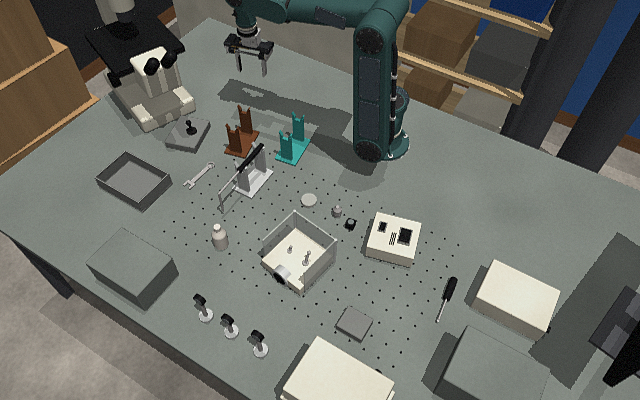

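View pics/side0.png

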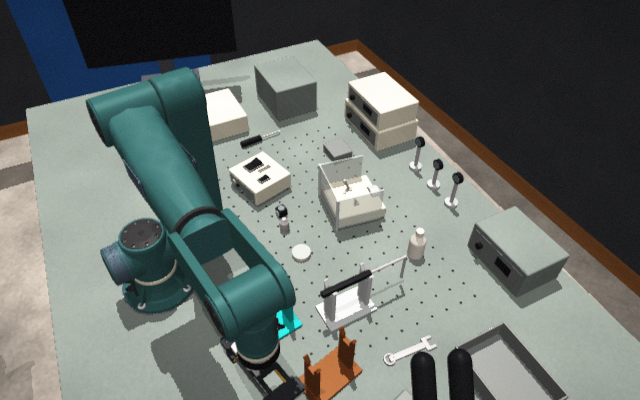

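View pics/wrist0.png

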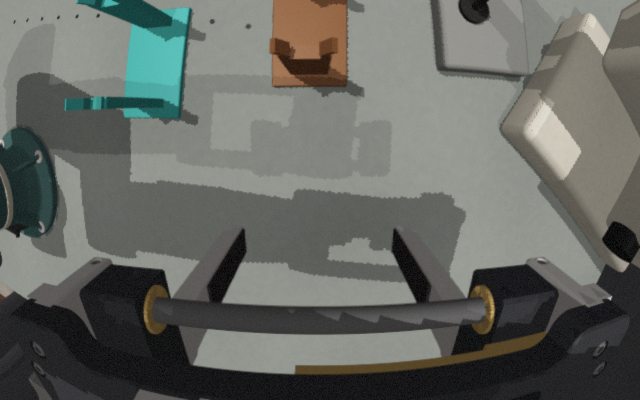

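```bash
python3 - <<'E'
import cv2
s=cv2.imread("pics/scene0.png"); d=cv2.imread("pics/side0.png")
def crop(im,x,y,w,h,f,n): cv2.imwrite(f"pics/{n}.png",cv2.resize(im[y:y+h,x:x+w],None,fx=f,fy=f,interpolation=cv2.INTER_CUBIC))
crop(s,350,200,80,75,8,"s_lamp"); crop(s,250,200,95,95,6,"s_shut"); crop(s,210,135,75,80,7,"s_cr")
crop(d,225,145,75,65,8,"d_lamp"); crop(d,305,145,90,90,6,"d_shut"); crop(d,305,245,110,90,7,"d_cr")
E
```

```text
(no output)
```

View pics/s_lamp.png

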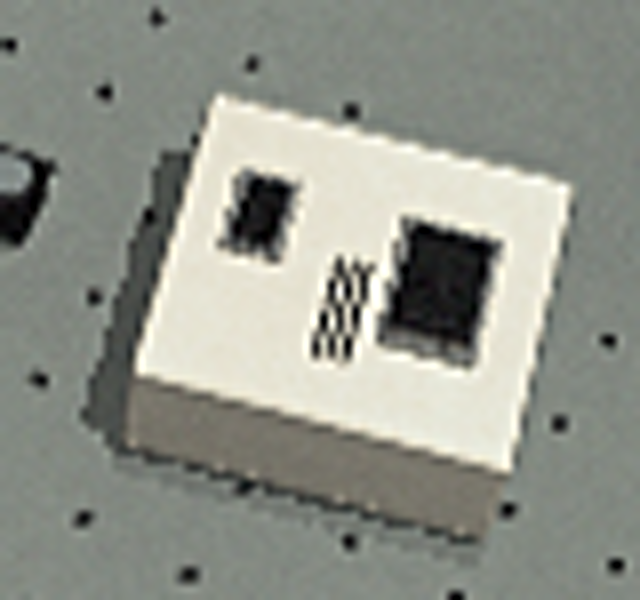

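View pics/d_lamp.png

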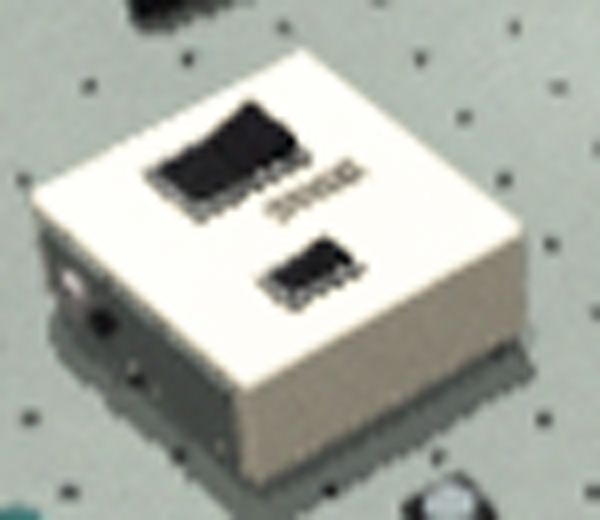

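View pics/s_shut.png

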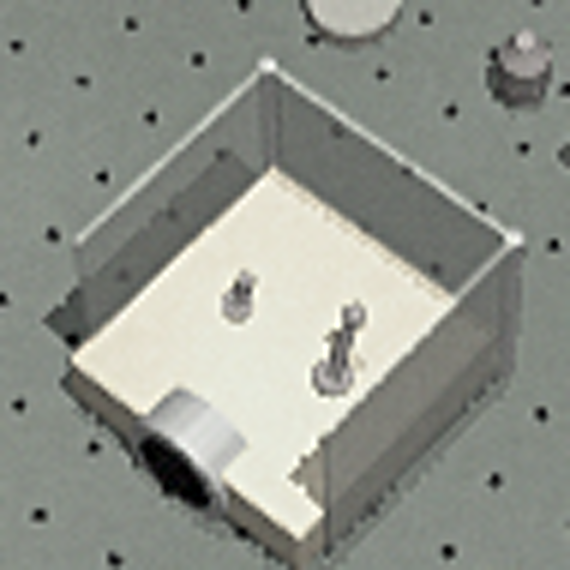

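View pics/d_shut.png

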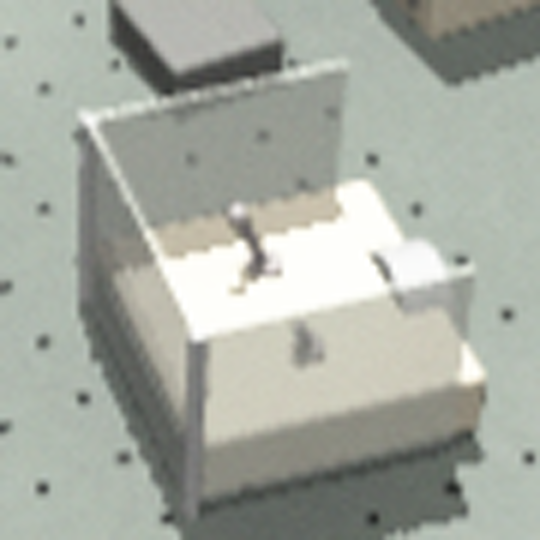

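View pics/s_cr.png

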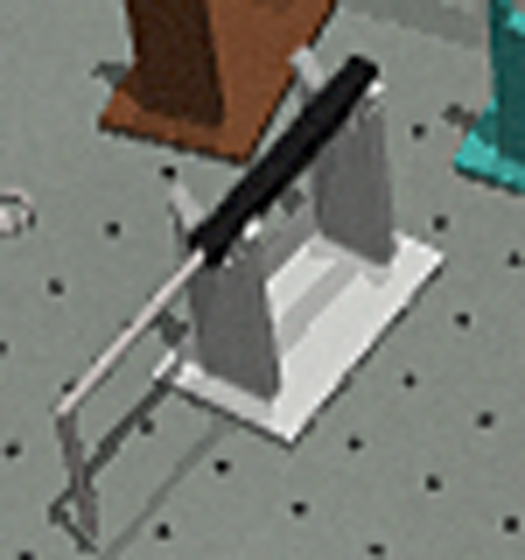

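View pics/d_cr.png

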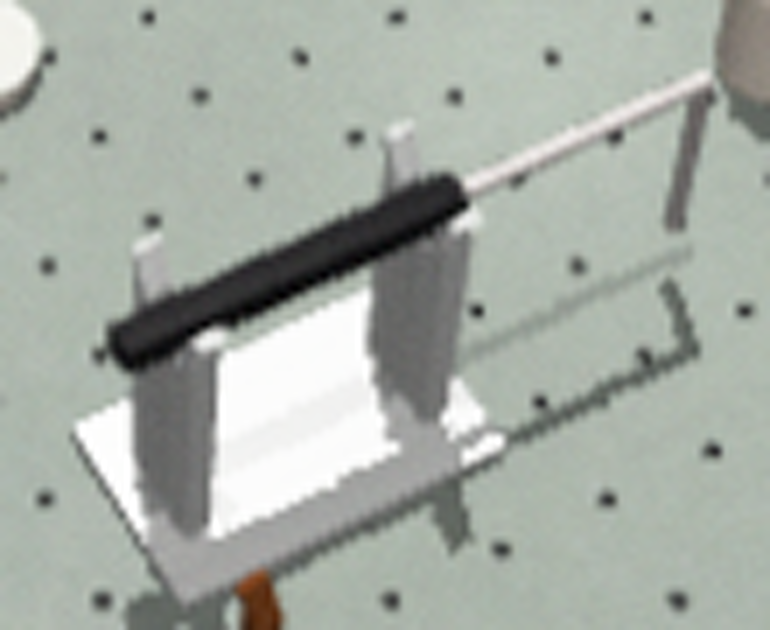

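```bash
cat > h.py <<'E'
import numpy as np
from bench import *
from scipy.optimize import least_squares
C={n:get_calibration(n) for n in ("scene","side")}
def proj(n,X):
    c=C[n]; p=c["R"]@np.asarray(X)+c["t"]; q=c["camera_matrix"]@p; return q[:2]/q[2]
def full(u,v,f,ox,oy): return np.array([(u+.5)/f-.5+ox,(v+.5)/f-.5+oy])
def fit(obs,x0):
    def r(p):
        c,s=np.cos(p[2]),np.sin(p[2]); o=[]
        for n,px,l in obs:
            o+=list(proj(n,[p[0]+c*l[0]-s*l[1],p[1]+s*l[0]+c*l[1],l[2]])-px)
        return np.array(o)
    s=least_squares(r,x0,loss="soft_l1"); return s.x, r(s.x).reshape(-1,2)
def tri(obs,x0=(.5,0,.1)):
    s=least_squares(lambda X:np.concatenate([proj(n,X)-p for n,p in obs]),x0); return s.x,s.fun
E
cat > m.py <<'E'
from h import *
np.set_printoptions(precision=4,suppress=True)
S=lambda u,v:full(u,v,8,350,200); D=lambda u,v:full(u,v,8,225,145)
L=[(-.075,-.08,.07),(-.075,.08,.07),(.075,.08,.07),(.075,-.08,.07)]
o=[("scene",S(*a),l) for a,l in zip([(220,95),(572,185),(508,470),(135,375)],L)]+[("side",D(*a),l) for a,l in zip([(245,388),(35,200),(300,50),(522,232)],L)]
p,r=fit(o,[.5,.2,0]); print("lamp",p); print(r.T)
S=lambda u,v:full(u,v,6,250,200); D=lambda u,v:full(u,v,6,305,145)
o=[("scene",S(274,168),(-.085,-.085,.05)),("scene",S(455,297),(-.085,.085,.05)),("scene",S(72,360),(.085,-.085,.05)),
("scene",S(268,63),(-.087,-.089,.14)),("scene",S(515,238),(-.087,.089,.14)),("scene",S(80,240),(.065,-.087,.14)),
("side",D(195,338),(-.087,-.089,.14)),("side",D(88,118),(-.087,.089,.14)),("side",D(345,65),(.065,.087,.14)),("side",D(470,268),(.065,-.087,.14))]
p,r=fit(o,[.6,0,0]); print("shut",p); print(r.T)
K,k=tri([("scene",S(353,313)),("side",D(237,210))]); print("knob",K,k)
c,s=np.cos(p[2]),np.sin(p[2]); d=K[:2]-p[:2]; print("knob local",c*d[0]+s*d[1],-s*d[0]+c*d[1])
S=lambda u,v:full(u,v,7,210,135); D=lambda u,v:full(u,v,7,305,245)
o=[("scene",S(290,437),(.075,.045,.01)),("scene",S(443,257),(-.075,.045,.01)),
("side",D(75,430),(-.075,.045,.01)),("side",D(188,590),(-.075,-.045,.01)),("side",D(503,440),(.075,-.045,.01))]
p,r=fit(o,[.5,-.2,0]); print("cradle",p); print(r.T)
c,s=np.cos(p[2]),np.sin(p[2])
for nm,a,b in [("bend",(64,410),(706,80)),("tip",(92,540),(676,226)),("hfront",(208,248),(455,195)),("hback",(362,72),(122,345))]:
    K,k=tri([("scene",S(*a)),("side",D(*b))]); d=K[:2]-p[:2]; print(nm,K,k,"loc",c*d[0]+s*d[1],-s*d[0]+c*d[1])
E
python3 m.py
```

```text
lamp [0.4222 0.2557 0.2583]
[[-1.1614  0.4238  0.3813 -0.8232 -0.0315 -1.1407  0.2982  0.5394]
 [-0.6153 -0.4847  0.1876 -0.4843 -0.2845 -0.905  -0.2965 -0.8754]]
shut [ 0.6588  0.0213 -0.1428]
[[-0.2173  8.0688 -0.9783 -0.4358  0.4609 -0.6791  0.3107 -0.6403 -0.3432
   0.1362]
 [-1.4093  4.7006 -0.6858 -0.2467  0.1385  0.269  -0.2161 -0.0384 -0.2185
   0.0859]]
knob [0.6483 0.0587 0.0973] [ 0.035  -0.0125  0.0368  0.0111]
knob local -0.015759209842351712 0.03555081601135625
cradle [ 0.4484 -0.3208  0.042 ]
[[ 0.0727  0.1679 -0.33   -0.2889  0.9643]
 [ 0.7568 -0.4937 -0.7239  1.6803 -0.2029]]
bend [ 0.6313 -0.3156  0.1271] [-0.3936  0.0842 -0.3196 -0.0591] loc 0.18288954395550286 -0.002545503830156214
tip [ 0.6347 -0.3133  0.0248] [-0.2061  0.0442 -0.1689 -0.0313] loc 0.1864293454757266 -0.0003806519690202981
hfront [ 0.513  -0.3194  0.1281] [-0.7389  0.1985 -0.5649 -0.1298] loc 0.06457054985256594 -0.0013271069503265768
hback [ 0.3698 -0.3235  0.1272] [ 0.1052 -0.0355  0.0749  0.0213] loc -0.07867177420234507 0.0005957076461008512
```

Candidates: cradles are white/aluminium at scene (250,180), brown at (240,140) and turquoise at (293,145). I choose the white one with the rod in it. The lamp supply is the box with two rockers at (393,238); plain white boxes at (515,298) and (335,375) are look-alikes. In its crop the large mains rocker is at (405,235) and the small one at (382,227). The shutter unit is at (300,255), with the long toggle's knob at (308,252) and the short toggle at (290,249).

Driving to above the mains rocker, fingers closed.

>>> jog_arm(moves=[[0,0,0,17.5,48.7,0,60],[0,0,0,17.5,48.7,0,20],[0,0,0,17.5,48.7,0,0],[0,0,0,17.5,48.7,0,0],[0,0,0,17.5,48.7,0,0],[0,0,0,17.5,48.7,0,0],[0,0,0,17.5,48.7,0,0],[0,0,0,17.5,48.7,0,0],[0,0,0,17.5,48.7,0,0],[0,0,0,17.5,48.7,0,0],[0,0,0,17.5,48.7,0,0],[0,0,0,17.5,48.7,0,0]])

```text
time: 1.65
tool_pos: [0.3438, 0.0527, 0.3027]
ee_rot: [-3.141, -0.001, -1.325]
wrist_force: [0.6, -0.6, 1.0]
width: 0.0006
```

>>> jog_arm(moves=[[0,0,0,17.5,48.7,0,0],[0,0,0,17.5,48.7,0,0],[0,0,0,17.5,48.7,0,0],[0,0,0,17.5,48.7,0,0],[0,0,0,17.5,48.7,0,0],[0,0,0,0,0,0,0],[0,0,0,0,0,0,0]])

```text
time: 2.52
tool_pos: [0.431, 0.2939, 0.3022]
ee_rot: [3.14, -0.001, -1.325]
wrist_force: [-0.2, 0.0, -0.1]
width: 0.0002
```

>>> jog_arm(moves=[[0,0,0,0,0.5,-50,0],[0,0,0,0,0,-45,0],[0,0,0,0,0,0,0]])

```text
time: 2.9
tool_pos: [0.4291, 0.2924, 0.2042]
ee_rot: [3.133, -0.003, -1.327]
wrist_force: [-0.4, -0.3, -0.3]
width: 0.0007
```

```bash
python3 - <<'E'
from h import *
import cv2
for n,b in (("scene",(350,190,90,85)),("side",(215,110,100,100)),("wrist",None)):
    im=snapshot(n)
    if b: x,y,w,h=b; im=cv2.resize(im[y:y+h,x:x+w],None,fx=6,fy=6)
    cv2.imwrite(f"pics/pr_{n}.png",im[:,:,::-1])
E
```

```text
(no output)
```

View pics/pr_scene.png

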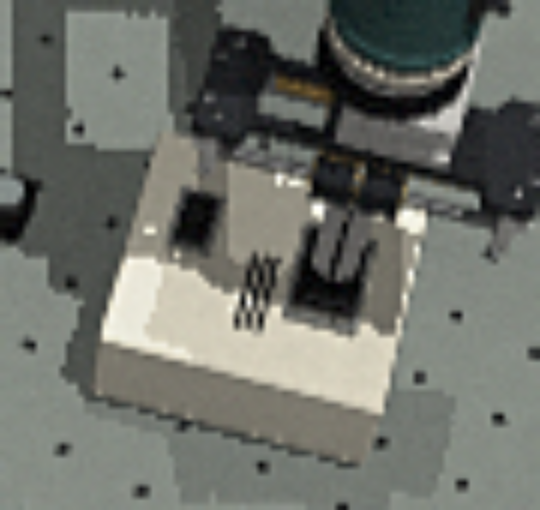

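View pics/pr_wrist.png

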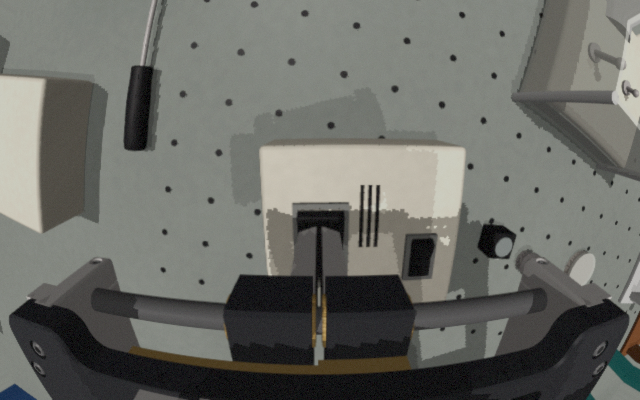

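The wrist and scene views show the closed fingertips over the big rocker's far half, centred across it (wrist about (320,235)). Pressing.

>>> jog_arm(moves=[[0,0,0,1,1,-10,0],[0,0,0,0,0,-7,0],[0,0,0,0,0,-6,0],[0,0,0,0,0,-5,0],[0,0,0,0,0,0,0],[0,0,0,0,0,0,0]])

```text
time: 3.8
tool_pos: [0.432, 0.2958, 0.1793]
ee_rot: [3.14, -0.0, -1.325]
wrist_force: [0.5, 0.1, 0.5]
width: 0.0003
```

>>> jog_arm(moves=[[0,0,0,0,0,-2,0],[0,0,0,0,0,-2,0],[0,0,0,0,0,0,0]])

```text
time: 4.18
tool_pos: [0.4321, 0.2958, 0.1754]
ee_rot: [3.141, -0.0, -1.325]
wrist_force: [0.5, -0.4, 0.3]
width: 0.0004
```

>>> jog_arm(moves=[[0,0,0,0,0,30,0],[0,0,0,0,0,50,0],[0,0,0,0,-30,45,0],[0,0,0,0,-50,0,20],[0,0,0,0,-50,0,70]])

```text
time: 4.8
tool_pos: [0.4324, 0.1649, 0.3018]
ee_rot: [-3.139, -0.0, -1.324]
wrist_force: [0.5, -0.4, 0.0]
width: 0.0171
```

```bash
python3 - <<'E'
from h import *
import cv2
for n,b in (("scene",(350,200,80,75)),("side",(225,145,75,65))):
    im=snapshot(n)
    x,y,w,h=b; im=cv2.resize(im[y:y+h,x:x+w],None,fx=6,fy=6,interpolation=cv2.INTER_CUBIC)
    cv2.imwrite(f"pics/po_{n}.png",im[:,:,::-1])
print(get_obs()["tool_pos"],get_obs()["joint_positions"])
E
```

```text
[0.43239573 0.16262432 0.30128317] [ 0.23789853 -0.11071229  1.56936091 -0.00180527  1.68207545  1.56816556]
```

View pics/po_scene.png

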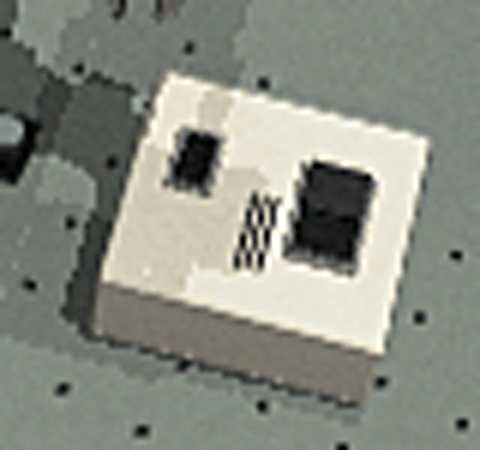

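View pics/po_side.png

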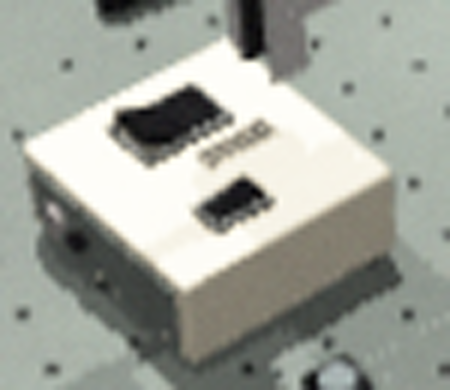

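The rocker has flipped: its near half is now raised. Moving to above the rod handle.

>>> jog_arm(moves=[[0,0,-0.021,1.4,-48.4,0,70],[0,0,-0.021,1.4,-48.4,0,70],[0,0,-0.021,1.4,-48.4,0,70],[0,0,-0.021,1.4,-48.4,0,70],[0,0,-0.021,1.4,-48.4,0,70],[0,0,-0.021,1.4,-48.4,0,70],[0,0,-0.021,1.4,-48.4,0,70],[0,0,-0.021,1.4,-48.4,0,70],[0,0,-0.021,1.4,-48.4,0,70],[0,0,-0.021,1.4,-48.4,0,70],[0,0,0,0,0,0,70],[0,0,0,0,0,0,70]])

```text
time: 6.4
tool_pos: [0.4468, -0.3173, 0.3004]
ee_rot: [3.141, 0.001, -1.534]
wrist_force: [0.2, 0.8, -0.5]
width: 0.0702
```

```bash
python3 - <<'E'
from h import *
import cv2
cw=get_calibration("wrist"); im=snapshot("wrist"); cv2.imwrite("pics/w1.png",im[:,:,::-1])
# plane z ray-cast helper output: project predicted points into fisheye
def pw(X):
    p=cw["R"]@np.array(X)+cw["t"]; th=np.arctan2(np.hypot(p[0],p[1]),p[2]); r=cw["camera_matrix"][0,0]*th/np.hypot(p[0],p[1])
    return cw["camera_matrix"][:2,2]+r*p[:2]
for X in ([.370,-.3235,.134],[.516,-.318,.134],[.631,-.3156,.126],[.4414,-.3215,.134]): print(pw(X))
print(get_obs()["tool_pos"],get_obs()["ee_rot"])
for n in("scene","side"):
    snapshot(n); 
    for l in ("bottle",): print(n,l,look_for(l,n)[:2])
E
```

```text
[323.31223904 287.02624358]
[323.85713311 124.75143258]
[325.75765903  -8.13584223]
[324.48974725 214.5107815 ]
[ 0.44679196 -0.31694736  0.30060299] [-3.14151957e+00  7.67239573e-04 -1.53363384e+00]
scene bottle [{'bbox': [209.4, 225.3, 227.5, 250.9], 'conf': 0.79}, {'bbox': [234.4, 143.4, 274.4, 197.3], 'conf': 0.62}]
side bottle [{'bbox': [404.2, 231.5, 427.1, 259.0], 'conf': 0.85}]
```

View pics/w1.png

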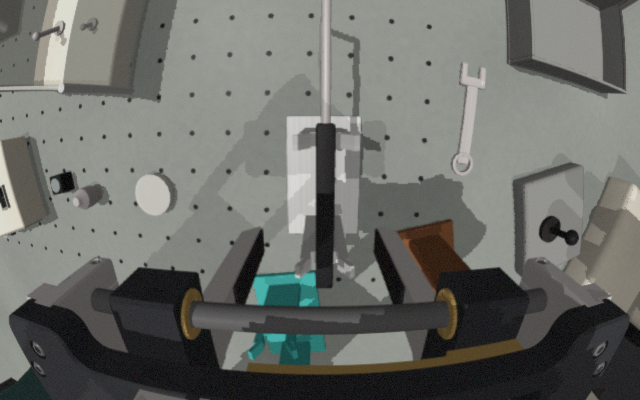

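```bash
python3 - <<'E'
from h import *
print(tri([("scene",np.array([218.5,238])),("side",np.array([415.6,245.2]))]))
E
```

```text
(array([ 0.73402533, -0.24522085,  0.04059355]), array([ 0.93261129, -0.18449519,  0.83700653,  0.14368739]))
```

>>> jog_arm(moves=[[0,0,0,0,-4,-40,70],[0,0,0,0,0,-40,60],[0,0,0,0,0,-15,60],[0,0,0,0,0,-3,60],[0,0,0,0,0,0,60]])

```text
time: 7.28
tool_pos: [0.4469, -0.3224, 0.2044]
ee_rot: [-3.14, -0.002, -1.535]
wrist_force: [0.2, -0.5, 0.2]
width: 0.0602
```

>>> jog_arm(moves=[[0,0,0,0,0,-2,40],[0,0,0,0,0,0,16],[0,0,0,0,0,0,10],[0,0,0,0,0,0,5],[0,0,0,0,0,0,5],[0,0,0,0,0,0,5],[0,0,0,0,0,0,5]])

```text
time: 8.15
tool_pos: [0.4463, -0.3222, 0.2008]
ee_rot: [-3.142, -0.0, -1.535]
wrist_force: [-0.5, -0.6, 1.0]
width: 0.0157
```

>>> jog_arm(moves=[[0,0,0,0,0,10,5],[0,0,0,0,0,20,5],[0,0,0,0,0,30,5],[0,0,0,0,0,40,5],[0,0,0,0,0,40,5],[0,0,0,0,0,20,5],[0,0,0,0,0,0,5],[0,0,0,0,0,0,5]])

```text
time: 9.15
tool_pos: [0.4461, -0.3219, 0.3594]
ee_rot: [3.14, 0.001, -1.535]
wrist_force: [0.8, 0.2, -2.5]
width: 0.0158
```

```bash
python3 - <<'E'
from h import *
import cv2
o=get_obs(); print(o["tool_pos"],o["ee_rot"],o["width"])
for n,b in (("scene",(190,80,110,130)),("side",(290,180,160,140))):
    im=snapshot(n)
    x,y,w,h=b; im=cv2.resize(im[y:y+h,x:x+w],None,fx=4,fy=4,interpolation=cv2.INTER_CUBIC)
    cv2.imwrite(f"pics/li_{n}.png",im[:,:,::-1])
E
```

```text
[ 0.44609652 -0.32188181  0.35942194] [ 3.13996824e+00  1.40157070e-03 -1.53501033e+00] 0.015786603437853475
```

View pics/li_scene.png

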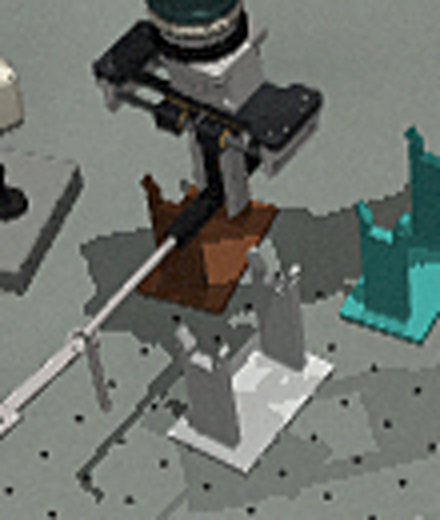

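View pics/li_side.png

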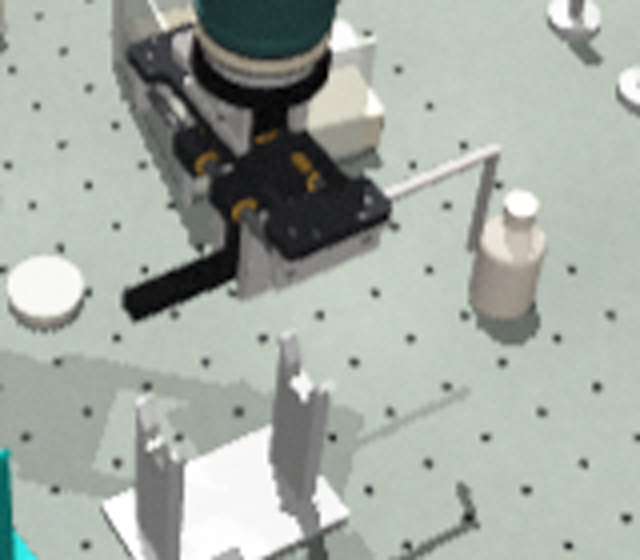

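```bash
python3 - <<'E'
from h import *
S=lambda u,v:full(u,v,4,190,80); D=lambda u,v:full(u,v,4,290,180)
print(tri([("scene",S(76,341)),("side",D(494,151))]))
print(tri([("scene",S(106,406)),("side",D(473,246))]))
E
```

```text
(array([ 0.63578134, -0.31506555,  0.27992306]), array([ 1.7002469 , -0.3565979 ,  1.37006019,  0.24863822]))
(array([ 0.62975404, -0.31498655,  0.19072084]), array([-0.24057509,  0.05151469, -0.1944846 , -0.03599876]))
```

>>> jog_arm(moves=[[0,0,-0.01,-2,20,0,5],[0,0,-0.02,-2,40,0,5],[0,0,-0.02,-2,44,0,5],[0,0,-0.02,-2,44,0,5],[0,0,-0.02,-2,44,0,5],[0,0,-0.02,-2,44,0,5],[0,0,-0.02,-2,44,0,5],[0,0,-0.02,-2,44,0,5],[0,0,-0.02,-2,44,0,5],[0,0,-0.009,-1,30,0,5],[0,0,0,0,14,0,5],[0,0,0,0,0,0,5]])

```text
time: 10.75
tool_pos: [0.4268, 0.0905, 0.3605]
ee_rot: [3.141, -0.0, -1.712]
wrist_force: [0.1, -0.5, -0.6]
width: 0.0157
```

>>> jog_arm(moves=[[0,0,0,0,0,0,5],[0,0,0,0,0,-20,5],[0,0,0,0,0,0,5],[0,0,0,0,0,0,5]])

```text
time: 11.25
tool_pos: [0.4275, 0.0893, 0.3411]
ee_rot: [-3.141, -0.0, -1.715]
wrist_force: [0.6, 0.5, -1.8]
width: 0.0158
```

```bash
python3 - <<'E'
from h import *
import cv2
o=get_obs(); print(o["tool_pos"],o["ee_rot"],o["width"])
for n,b in (("scene",(235,150,125,150)),("side",(290,100,120,140))):
    im=snapshot(n)
    x,y,w,h=b; im=cv2.resize(im[y:y+h,x:x+w],None,fx=4,fy=4,interpolation=cv2.INTER_CUBIC)
    cv2.imwrite(f"pics/ov_{n}.png",im[:,:,::-1])
E
```

```text
[0.4275228  0.08925823 0.34114918] [-3.14125144e+00 -1.63730436e-04 -1.71541174e+00] 0.015798482471161692
```

View pics/ov_scene.png

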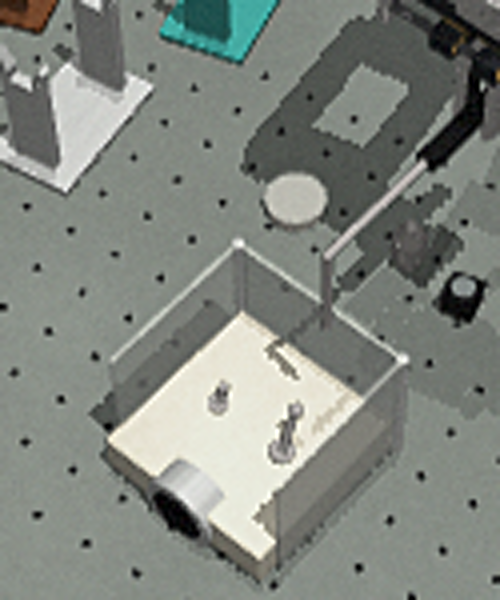

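View pics/ov_side.png

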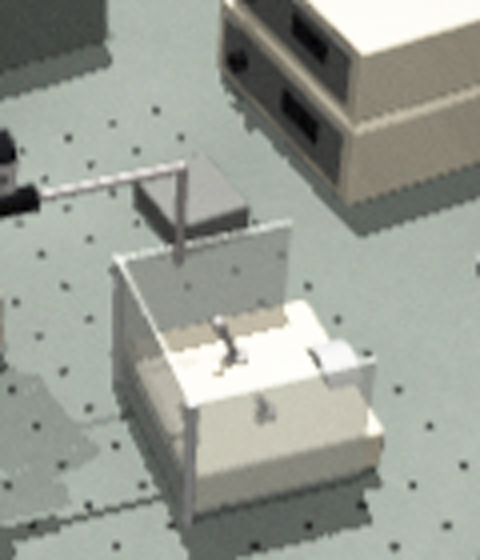

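```bash
python3 - <<'E'
from h import *
S=lambda u,v:full(u,v,4,235,150); D=lambda u,v:full(u,v,4,290,100)
p=[.6588,.0213,-.1428]; c,s=np.cos(p[2]),np.sin(p[2])
for nm,a,b in (("tip",(326,322),(180,258)),("bend",(327,258),(182,167)),("knob",(296,410),(219,321)),("base",(281,455),(232,358)),("cnr-",(238,243),(189,402)),("cnr+",(403,359),(120,260))):
    K,f=tri([("scene",S(*a)),("side",D(*b))]); d=K[:2]-p[:2]; print(nm,K.round(4),abs(f).max().round(2),"loc",(c*d[0]+s*d[1]).round(4),(-s*d[0]+c*d[1]).round(4))
E
```

```text
tip [0.6108 0.0624 0.1769] 0.34 loc -0.0534 0.0338
bend [0.6117 0.0642 0.266 ] 0.0 loc -0.0527 0.0358
knob [0.6489 0.0591 0.0957] 0.18 loc -0.0152 0.036
base [0.6652 0.057  0.0472] 0.46 loc 0.0012 0.0362
cnr- [ 0.5604 -0.052   0.1398] 0.25 loc -0.0869 -0.0865
cnr+ [0.5869 0.1197 0.1397] 0.32 loc -0.0852 0.0872
```

>>> jog_arm(moves=[[0,0,0,0,0,-30,5],[0,0,0,0,0,-30,5],[0,0,0,0,0,-20,5],[0,0,0,0,1,-7,5],[0,0,0,0,0,0,5],[0,0,0,0,0,0,5]])

```text
time: 12.1
tool_pos: [0.4279, 0.091, 0.2551]
ee_rot: [-3.139, 0.0, -1.714]
wrist_force: [0.1, 1.0, -0.9]
width: 0.0157
```

```bash
python3 - <<'E'
from h import *
import cv2
o=get_obs(); print(o["tool_pos"],o["ee_rot"],o["width"],o["wrist_force"])
for n,b in (("scene",(235,150,125,150)),("side",(290,100,120,140))):
    im=snapshot(n)
    x,y,w,h=b; im=cv2.resize(im[y:y+h,x:x+w],None,fx=4,fy=4,interpolation=cv2.INTER_CUBIC)
    cv2.imwrite(f"pics/dn_{n}.png",im[:,:,::-1])
E
```

```text
[0.4279342  0.0909715  0.25509033] [-3.13914075e+00  4.58893138e-04 -1.71398548e+00] 0.015721371477894142 [ 0.09881435  0.9809974  -0.9175929 ]
```

View pics/dn_scene.png

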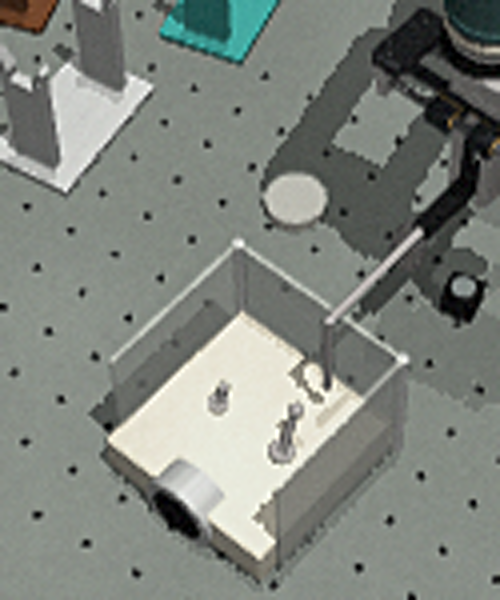

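View pics/dn_side.png

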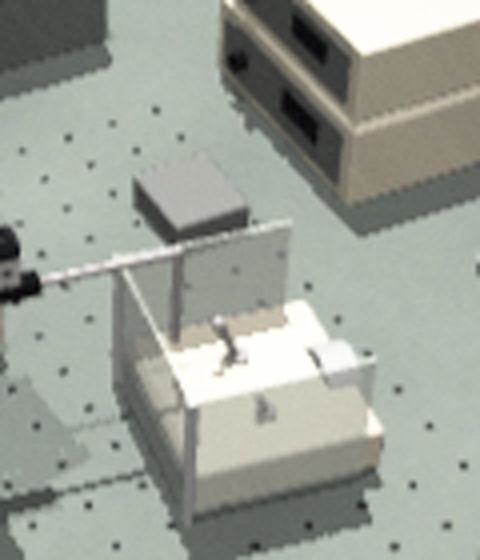

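The tip (scene crop (328,387)) hangs inside the guard, ahead of the long toggle's knob and in line with it. Pushing along the unit's +x.

>>> jog_arm(moves=[[0,0,0,6,-0.9,0,5],[0,0,0,6,-0.9,0,5],[0,0,0,6,-0.9,0,5],[0,0,0,6,-0.9,0,5],[0,0,0,6,-0.9,0,5],[0,0,0,6,-0.9,0,5],[0,0,0,6,-0.9,0,5],[0,0,0,6,-0.9,0,5],[0,0,0,6,-0.9,0,5],[0,0,0,6,-0.9,0,5],[0,0,0,0,0,0,5],[0,0,0,0,0,0,5]])

```text
time: 13.7
tool_pos: [0.4874, 0.0819, 0.2538]
ee_rot: [-3.141, -0.0, -1.714]
wrist_force: [-0.0, 0.5, -0.5]
width: 0.016
```

```bash
python3 - <<'E'
from h import *
import cv2
o=get_obs(); print(o["tool_pos"],o["ee_rot"],o["width"],o["wrist_force"])
for n,b in (("scene",(235,150,125,150)),("side",(290,100,120,140))):
    im=snapshot(n)
    x,y,w,h=b; im=cv2.resize(im[y:y+h,x:x+w],None,fx=4,fy=4,interpolation=cv2.INTER_CUBIC)
    cv2.imwrite(f"pics/pu_{n}.png",im[:,:,::-1])
E
```

```text
[0.48742738 0.08192657 0.2537687 ] [-3.14117202e+00 -6.52250111e-05 -1.71395181e+00] 0.015992581534387266 [-0.01325241  0.47580821 -0.52619933]
```

View pics/pu_scene.png

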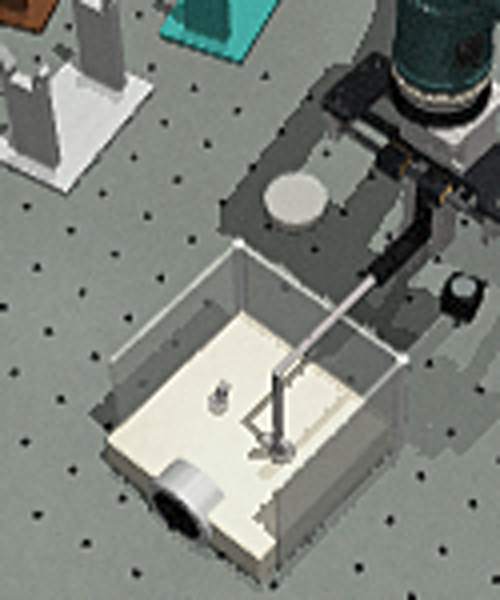

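View pics/pu_side.png

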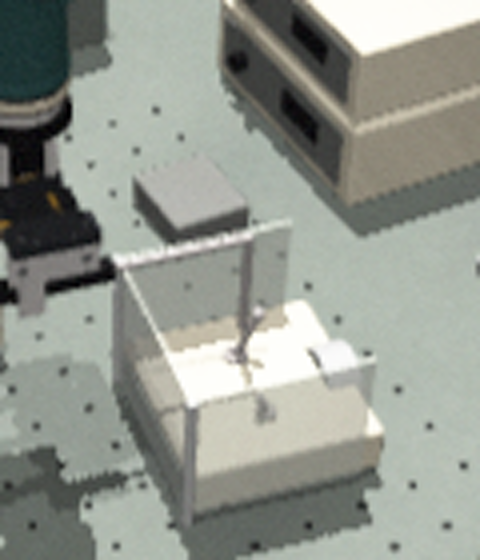

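The toggle now leans away from the front pane (side crop, knob at (258,312)). Backing off and lifting out.

>>> jog_arm(moves=[[0,0,0,-10,1.4,0,5],[0,0,0,-15,2.1,0,5],[0,0,0,-5,0.7,20,5],[0,0,0,0,0,40,5],[0,0,0,0,0,40,5],[0,0,0,0,0,10,5],[0,0,0,0,0,0,5],[0,0,0,0,0,0,5]])

```text
time: 14.8
tool_pos: [0.4567, 0.0861, 0.3615]
ee_rot: [3.138, -0.001, -1.714]
wrist_force: [-0.3, -0.8, -1.1]
width: 0.0156
```

```bash
python3 - <<'E'
from h import *
import cv2
o=get_obs(); print(o["tool_pos"],o["ee_rot"],o["width"],o["wrist_force"])
for n,b in (("scene",(235,150,125,150)),("side",(290,100,120,140))):
    im=snapshot(n)
    x,y,w,h=b; im=cv2.resize(im[y:y+h,x:x+w],None,fx=4,fy=4,interpolation=cv2.INTER_CUBIC)
    cv2.imwrite(f"pics/bk_{n}.png",im[:,:,::-1])
E
```

```text
[0.45666148 0.0861239  0.36147772] [ 3.13778786e+00 -8.33482075e-04 -1.71394502e+00] 0.015561692016423124 [-0.33282143 -0.79333134 -1.1113273 ]
```

View pics/bk_scene.png

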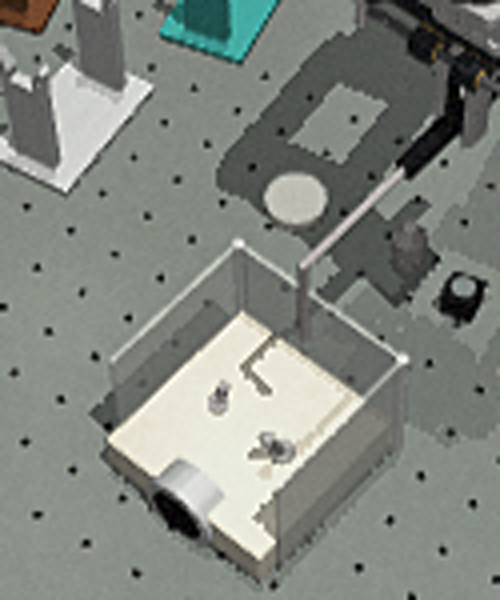

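View pics/bk_side.png

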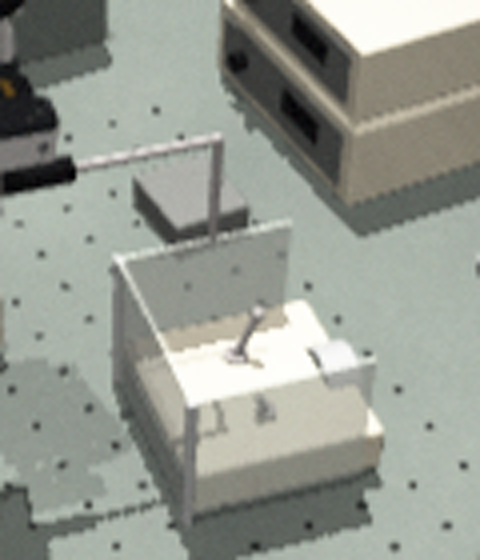

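```bash
python3 - <<'E'
from h import *
S=lambda u,v:full(u,v,4,235,150); D=lambda u,v:full(u,v,4,290,100)
T=np.array([.4567,.0861,.3615]); y=-1.714+np.pi/2; c,s=np.cos(y),np.sin(y)
for nm,a,b in (("bend",(303,266),(217,139)),("tip",(303,341),(213,240))):
    K,f=tri([("scene",S(*a)),("side",D(*b))]); d=K-T; print(nm,K.round(4),abs(f).max().round(2),"loc",(c*d[0]+s*d[1]).round(4),(-s*d[0]+c*d[1]).round(4),d[2])
E
```

```text
bend [0.6391 0.0605 0.2857] 0.0 loc 0.1842 0.0007 -0.07577952805410604
tip [0.6397 0.0602 0.186 ] 0.15 loc 0.1848 0.0005 -0.1754885541295062
```

>>> jog_arm(moves=[[0,0,0.009,-2,-14,0,5],[0,0,0.01,-1,-34,0,5],[0,0,0.02,-1,-44,0,5],[0,0,0.02,-1,-44,0,5],[0,0,0.02,-1,-44,0,5],[0,0,0.02,-1,-44,0,5],[0,0,0.02,-1,-44,0,5],[0,0,0.02,-1,-44,0,5],[0,0,0.02,-1,-44,0,5],[0,0,0.02,0,-36,0,5],[0,0,0,0,-16,0,5],[0,0,0,0,0,0,5]])

```text
time: 16.4
tool_pos: [0.4472, -0.3221, 0.3626]
ee_rot: [3.14, 0.002, -1.536]
wrist_force: [-0.5, -0.4, -1.6]
width: 0.0155
```

>>> jog_arm(moves=[[0,0,0,0,0,0,5],[0,0,0,0,0,0,5]])

```text
time: 16.65
tool_pos: [0.4476, -0.3207, 0.3641]
ee_rot: [-3.141, -0.0, -1.533]
wrist_force: [0.3, 0.7, -1.3]
width: 0.0155
```

>>> jog_arm(moves=[[0,0,0,0,0,-30,5],[0,0,0,0,-0.5,-40,5],[0,0,0,0,0,-40,5],[0,0,0,0,0,-20,5],[0,0,0,0,0,0,5],[0,0,0,0,0,0,5]])

```text
time: 17.4
tool_pos: [0.4479, -0.3223, 0.2353]
ee_rot: [-3.14, -0.002, -1.534]
wrist_force: [-0.1, -0.5, -1.2]
width: 0.0161
```

```bash
python3 - <<'E'
from h import *
import cv2
for n,b in (("scene",(205,110,90,110)),("side",(290,200,150,140))):
    im=snapshot(n)
    x,y,w,h=b; im=cv2.resize(im[y:y+h,x:x+w],None,fx=5 ,fy=5,interpolation=cv2.INTER_CUBIC)[:600]
    cv2.imwrite(f"pics/rt_{n}.png",im[:,:,::-1])
    o=get_obs(); print(o["tool_pos"],o["ee_rot"],o["width"],o["wrist_force"])
E
```

```text
[ 0.44799579 -0.32253361  0.23573483] [-3.13905459e+00 -2.41938055e-03 -1.53449716e+00] 0.015420635968159502 [ 0.68483941 -0.03208398 -0.71905475]
[ 0.44799442 -0.32265179  0.23577312] [-3.13896032e+00 -2.61536431e-03 -1.53462464e+00] 0.015785036065215075 [-1.19012696  0.10604008 -1.89361551]
```

View pics/rt_scene.png

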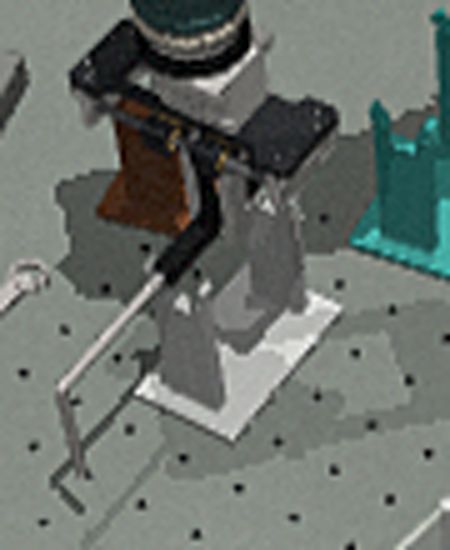

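The rod is over the forks, leg hanging at (75,470) in the crop. Lowering.

>>> jog_arm(moves=[[0,0,0,0,0,-15,5],[0,0,0,0,0,-10,5],[0,0,0,0,0,-5,5],[0,0,0,0,0,-3,5],[0,0,0,0,0,0,5],[0,0,0,0,0,0,5]])

```text
time: 18.25
tool_pos: [0.4475, -0.3226, 0.2008]
ee_rot: [-3.141, -0.001, -1.535]
wrist_force: [-0.1, 0.3, -1.3]
width: 0.0157
```

>>> jog_arm(moves=[[0,0,0,0,0,-1,5],[0,0,0,0,0,0,20],[0,0,0,0,0,0,30],[0,0,0,0,0,0,50],[0,0,0,0,0,0,60],[0,0,0,0,0,0,60],[0,0,0,0,0,20,60],[0,0,0,0,0,40,60],[0,0,0,0,0,50,60],[0,0,0,-20,0,50,60],[0,0,0,-50,0,0,60],[0,0,0,-50,0,0,60]])

```text
time: 19.75
tool_pos: [0.3264, -0.3224, 0.3607]
ee_rot: [-3.141, -0.002, -1.534]
wrist_force: [0.1, -0.7, 0.5]
width: 0.0598
```

```bash
python3 - <<'E'
from h import *
import cv2
for n,b in (("scene",(210,135,75,80)),("side",(305,245,110,90))):
    im=snapshot(n); cv2.imwrite(f"pics/fin_{n}.png",im[:,:,::-1])
    x,y,w,h=b; im=cv2.resize(im[y:y+h,x:x+w],None,fx=7,fy=7,interpolation=cv2.INTER_CUBIC)[:600]
    cv2.imwrite(f"pics/fc_{n}.png",im[:,:,::-1])
print(get_obs()["tool_pos"],get_obs()["wrist_force"])
E
```

```text
[ 0.32438287 -0.32220774  0.36066709] [ 0.58368687  0.43894598 -0.64236421]
```

View pics/fin_scene.png

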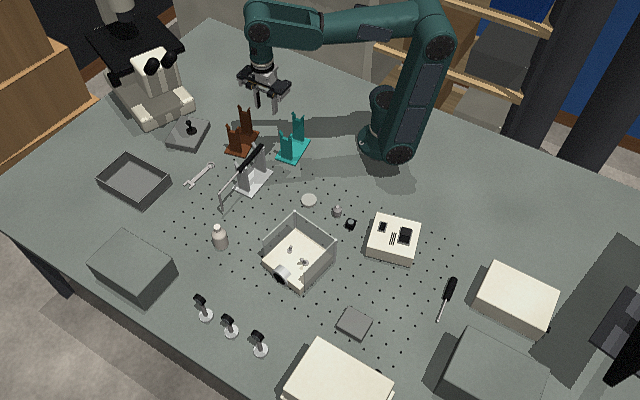

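View pics/fc_scene.png

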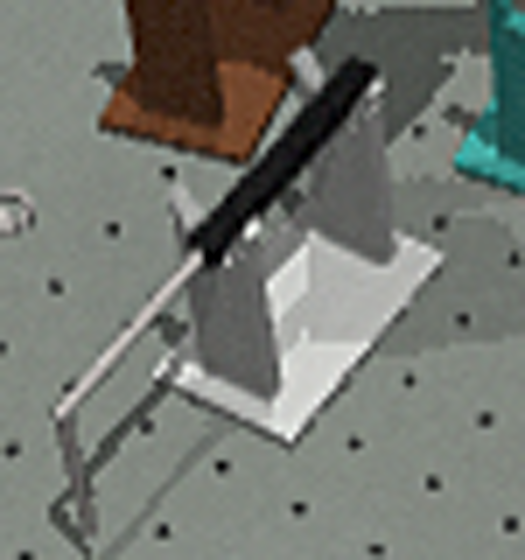

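View pics/fc_side.png

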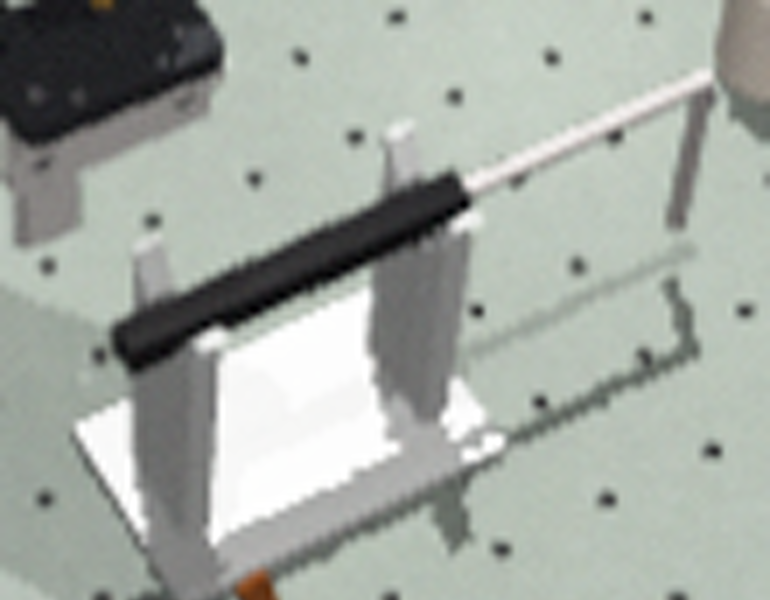

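The rod lies just as it did at the start: bend at (705,80) and leg end at (675,225) in the side crop. The arm is clear of everything. Settling, then handing in.

>>> jog_arm(moves=[[0,0,0,0,0,0,60],[0,0,0,0,0,0,60],[0,0,0,0,0,0,60],[0,0,0,0,0,0,60]])

```text
time: 20.35
tool_pos: [0.3279, -0.3224, 0.3594]
ee_rot: [3.141, 0.001, -1.534]
wrist_force: [-0.1, -0.1, -0.4]
width: 0.0599
```

```bash
python3 -c "
from bench import *
print(close_job())"
```

```text
the job is handed in; nothing more can be done
None
```

The job is done and handed in at about 20 s of the 61 s allowed. I pressed the mains rocker on and took the rod from the white cradle. Reaching over the guard with it, I pushed the long toggle over, away from the front pane, then laid the rod back in its forks.

- **Rocker and toggle:** after each action the pictures showed the mains rocker flipped and the long toggle leaning to the back. The small rocker and short toggle looked unchanged.
- **Rod:** in the last pictures it lies within about 1 pixel of where it lay at the start, with the leg hanging down.
- **Hand and bystanders:** the hand stayed well clear of the shutter unit by its commanded positions, and the wrist force readings stayed near zero. The bystanders look unmoved in the last scene picture; I did not measure them.
- **Disagreement:** early on, the rod measured about 5–7 mm back from the fitted cradle centre. That is well within the 25 mm allowed, so I left it. No check failed.

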